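Nest the upturned bowl covers on the lazy susan

ROBOT

A 6-joint arm with a two-finger parallel gripper is mounted at the origin on the work surface. World frame = base frame: x ahead of the robot, y to its left, z up, the work surface at z = 0. Lengths are in m, angles in rad, forces in N, time in s.
With the tool pointing down it reaches from about 0.375 to 0.9 m from the base axis. Payload 3.1 kg.
Tool frame: the origin (TCP) lies midway between the tips of the shut fingers; the grasp point (between the pads) lies 19 mm behind it; z points along the fingers, y is the direction in which the jaws open and shut (so a half turn about z gives the same grasp; the last joint's range is limited). The gripper opens to 87 mm and grips with 3 to 60 N. Pads are 19 mm wide; open, the fingers measure 117 mm over their backs; the gripper's body (75 mm by 190 mm) begins 51 mm behind the grasp point.
Start: joints at [1.089, 0.527, 1.433, -0, 1.181, -0.178], TCP at [0.187, 0.596, 0.223] pointing down, gripper open.
Joint ranges: [-3.08, 3.08], [-0.75, 2.2], [0.22, 2.44], [-1.43, 4.57], [0, 2.65], [-2.85, 2.85]. Speed limits (rad/s): [2.79, 2.79, 3.14, 3.14, 3.14, 3.14].

INTERFACE

Orientations are given as a unit quaternion [x, y, z, w].
In Python, from rig import robot gives the robot as it stands.
- The arm moves only by the tool move_arm, never from a script. Its argument "rows" is one flat list of numbers, 7 for each row, row after row: the shift along the world's x, y, z in mm, then the turn, a rotation vector about the world's x, y, z in rad, then the closure, from 0 (fully open) to 1 (shut). A call has 1 to 12 rows; each row shifts and turns the commanded pose from where the row before left it; what a row does not reach is not made up. A row lasts 1/10 s, in which the tool goes at most 50 mm and 8.59 degrees, less where a joint would pass 70% of its speed; a pose out of reach is approached as far as the arm can. A call with a gripper value outside its range is refused whole. The fingers move at their own pace and stop on an object; "grip_force" is the grip in N (left out, the last holds). Time passes only in rows, so rows that do not move let the fingers close. It gives the time, the measured TCP pose, the force and the opening at its end, in the units of the state.
- robot.get_obs(): the state, without advancing time (a new reading comes with each control period).
- robot.camera(name): name is "scene" or "side" or "wrist"; returns a dict with "color" (384x512x3 uint8, red, green, blue), "z_map" (384x512 float32, m along the optical axis (not along the pixel's ray), 0 where there is no reading), "camera_matrix" (3x3 intrinsics, pixels), "R" (3x3) and "t" (3): a world point X has camera coordinates R X + t; the wrist camera has in their place "tool_from_camera" (4x4, takes a point from camera to tool coordinates, whose origin is the TCP and whose axes are the flange's). Camera axes: x right, y down, z forward; pixel columns grow to the right and rows downward; lengths in m; the calibration is good to about 2 mm. A picture is of the moment at which its call begins: read the wrist's pose just before it.
- robot.hand_in(): hands the job in, once; it reports no verdict.
Trained networks look in the newest picture that a camera, given by its name, has taken for a name from the list of things; names that differ only in an ending like _2 or _b are one class to them, and where a whole thing is asked for, a point or a joint stands for the part that bears it (a point fixed in the world has none). Each returns a list of dicts, best first, with "conf" (0 to 1); they miss things now and then, are a little off and sometimes report something else, mostly with a low value. They report only what shows in the picture. A call takes as long as a camera call. They do not tell look-alikes from the thing itself.
- robot.search_frame(camera, thing): "at" ([column, row] in pixels, amid what is visible of it).
- robot.spot_point(camera, thing): "at" ([column, row] in pixels: a listed point, or the origin of a listed thing).
The state is a dict: "time": time; "q": joint angles; "joint_velocities": joint speeds; "joint_torque": joint torques, N m; "position": TCP position; "tool_rot": TCP orientation; "ft_force": force on the tool from outside, world axes, zero at the start; "moment": the same for the moment, N m; "grip_width": finger opening in m.
Only numpy, scipy, OpenCV 4.12 (cv2) and the standard library are available. Lean on these libraries where they do the work, as an engineer would, in place of code of your own. Each camera call takes 0.05 s, during which the arm holds its last target.

TASK

Three domed wooden bowl covers lie upside down, dome below and hollow side up, the largest of them on the lazy susan. Nest them there: set the middle-sized cover, still upside down, in the middle of the largest, and the smallest in the middle of the middle-sized one, each resting flat on the floor of the next. Leave the orange bowl where it stands, and leave the finished stack at rest on the lazy susan.

Things in the scene. Friction and masses are not known exactly. Their poses are not given: they have to be found in the camera images.
- large_cover_mid (a point): largest domed cover, dark wood, no knob, loose, mouth up on the beech lazy susan (340 mm disc, turns stiffly; jar 110 mm and spoon holder 155 mm high stand beyond the cover). Rim 204 mm outer diameter, 54 high, wall and floor 7 thick, flat floor inside about 140 across. Point: on its axis, 27 mm above its underside; z up out of its mouth
- medium_cover_mid (a point): middle-sized cover, same wood, loose, mouth up on the carrom board. Rim 140 mm outer diameter, 56 high, wall and floor 7 thick; top 26 mm of wall upright, then curving to a flat crown 92 across (floor inside about 80 across). 0.16 kg; can be carried by pinching the wall at the rim, one finger inside. Point: on its axis, 28 mm above its underside; z up out of its mouth
- small_cover_mid (a point): smallest cover, same wood, loose, mouth up on the carrom board. Rim 72 mm outer diameter (58 inside), 58 high, wall and floor 7 thick; top 28 mm of wall upright, then curving to a flat crown 40 across. 0.07 kg; can be pinched at the rim, one finger inside. Point: on its axis, 29 mm above its underside; z up out of its mouth
- bowl_mid (a point): bystander, not a cover, to be left alone: orange plastic bowl, open side up on the carrom board, 120 mm across the rim, 50 high, thin wall. Point: on its axis, 25 mm above its underside
Things that resemble listed ones, but are neither listed nor needed, are in the scene too. What is shaped like the part that bears small_cover_mid but green or turquoise is not meant.

How it is judged:
At the end, for the whole second after the job is handed in: The middle-sized cover rests inside the largest and the smallest inside the middle-sized, axes within 20 mm of one another, each seated on the next one's floor (centre points 0 to 16 mm one above the other), all mouth up within 10 degrees, the largest still on the lazy susan, all at rest (horizontal distance between medium_cover_mid and large_cover_mid below 0.02 m and z of medium_cover_mid in the frame of large_cover_mid between 0 and 0.016 m and horizontal distance between small_cover_mid and medium_cover_mid below 0.02 m and z of small_cover_mid in the frame of medium_cover_mid between 0 and 0.016 m and angle between each of large_cover_mid, medium_cover_mid, small_cover_mid's own z axis and vertical below 0.175 rad and height (world z) of large_cover_mid above 0.065 m and linear speed of each of small_cover, medium_cover, large_cover below 0.02 m/s); the robot touches nothing.
It fails at once if the orange bowl is moved by more than 30 mm (distance of bowl_mid from where it was at the start of the episode above 0.03 m).
It also fails if it takes over 69 s, if anything falls off the work surface, if the arm or the gripper's body presses on something with over 40 N, if the wrist force passes 120 N, or if a joint passes its speed limit or range.

## Working session

There is one attempt and no reset: what is moved stays moved. The work goes in short steps, Python scripts to look and compute and a tool call to move; the robot and the scene stay as the last step left them, time stands still between calls to the robot, and variables do not carry over. Pictures are saved under pics/ and viewed, and the job is handed in when it is done.

Besides the shell and the picture viewer there is one more tool, called as name(argument=value, ...) on one line, values as JSON. move_arm: Moves the arm, as the interface text tells. Its arguments: {"type":"object","properties":{"rows":{"type":"array","items":{"type":"number"}},"grip_force":{"type":"number"}},"required":["rows"]}

```bash
ls; mkdir -p pics
cat > h.py <<'E'
import numpy as np, cv2
from rig import robot
from scipy.spatial.transform import Rotation as Rn
def snap(n,f):
    o=robot.get_obs(); c=robot.camera(n)
    cv2.imwrite('pics/'+f,cv2.cvtColor(c['color'],cv2.COLOR_RGB2BGR)); c['o']=o; return c
def cloud(c):
    K=c['camera_matrix'];z=c['z_map'];h,w=z.shape
    u,v=np.meshgrid(np.arange(w),np.arange(h))
    P=np.stack([(u-K[0,2])/K[0,0]*z,(v-K[1,2])/K[1,1]*z,z],-1)
    if 'R' in c: W=(P-c['t'])@c['R']
    else:
        T=c['tool_from_camera'];o=c['o']
        W=(P@T[:3,:3].T+T[:3,3])@Rn.from_quat(o['tool_rot']).as_matrix().T+o['position']
    W[z==0]=np.nan; return W
E
python3 - <<'E'
from h import *
print(robot.get_obs())
for n in ['scene','side','wrist']:
    c=snap(n,n+'0.png');W=cloud(c);np.save(n+'0.npy',W)
    for t in ['large_cover_mid','medium_cover_mid','small_cover_mid','bowl_mid']:
        for r in robot.spot_point(n,t)[:4]:
            a=np.round(r['at']).astype(int); print(n,t,a,round(r['conf'],2),W[min(max(a[1],0),383),min(max(a[0],0),511)].round(3))
E
```

```text
pics
{'time': 0.0, 'q': array([ 1.08852322e+00,  5.28460373e-01,  1.43388961e+00, -2.97623802e-05,
        1.18139225e+00, -1.78479614e-01]), 'joint_velocities': array([-0.00054658, -0.00127072, -0.00176286,  0.00135539, -0.00017458,
       -0.0022513 ]), 'joint_torque': array([ 3.84761006e-04, -4.40045643e+01, -1.76588380e+01,  6.33170432e-02,
        5.83713083e-02, -1.69567361e-04]), 'position': array([0.18658919, 0.59573612, 0.22157923]), 'tool_rot': array([ 1.51307626e-01,  9.88486139e-01, -1.02113075e-03, -3.35644359e-04]), 'ft_force': array([-0.27172865,  0.20756824,  0.07906563]), 'moment': array([ 0.02440161,  0.02921857, -0.04719493]), 'grip_width': 0.08704770001711565}
scene large_cover_mid [364 213] 0.94 [0.568 0.128 0.055]
scene medium_cover_mid [292 182] 0.79 [ 0.456 -0.077  0.018]
scene small_cover_mid [224 171] 0.87 [ 0.436 -0.29   0.018]
scene small_cover_mid [136 191] 0.84 [ 0.531 -0.549  0.006]
scene small_cover_mid [134 155] 0.67 [ 0.394 -0.592  0.006]
scene small_cover_mid [363 219] 0.21 [0.588 0.124 0.056]
scene bowl_mid [258 241] 0.69 [ 0.667 -0.161  0.016]
side large_cover_mid [193 289] 0.64 [0.604 0.089 0.057]
side medium_cover_mid [280 248] 0.92 [ 0.461 -0.109  0.018]
side small_cover_mid [293 196] 0.75 [ 0.447 -0.259  0.066]
side small_cover_mid [313 154] 0.62 [ 0.409 -0.541  0.047]
side small_cover_mid [270 153] 0.61 [ 0.537 -0.506  0.057]
side bowl_mid [194 217] 0.98 [ 0.684 -0.19   0.022]
```

View pics/scene0.png

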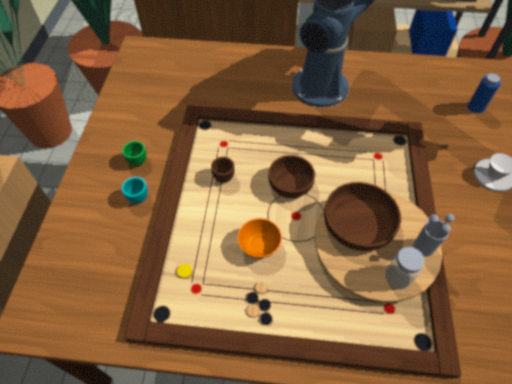

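View pics/side0.png

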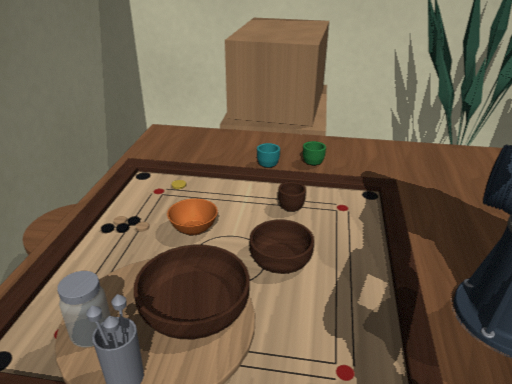

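Run:
```python
from h import *
from scipy.optimize import least_squares
def crop(n,u,v,r,f):
    im=cv2.imread(f'pics/{n}0.png')[v-r:v+r,u-r:u+r]; cv2.imwrite('pics/'+f,cv2.resize(im,None,fx=5,fy=5,interpolation=cv2.INTER_CUBIC))
crop('scene',190,175,60,'crop_small.png')
W={n:np.load(n+'0.npy') for n in ['scene','side']}
# rim-plane circle fits from top rim points
for name,c,R,zt in [('large',(.57,.13),.102,None),('med',(.456,-.08),.07,None),('small',(.436,-.28),.036,None),('lookA',(.53,-.53),.036,None),('lookB',(.39,-.57),.036,None),('bowl',(.667,-.17),.06,None)]:
    for n in W:
        P=W[n].reshape(-1,3);P=P[np.isfinite(P[:,0])]
        d=np.hypot(*(P[:,:2]-c).T); Q=P[(d<R*1.45)&(P[:,2]<.13)]
        zt=np.percentile(Q[:,2],97); T=Q[Q[:,2]>zt-.006]
        f=least_squares(lambda p:np.hypot(T[:,0]-p[0],T[:,1]-p[1])-p[2],[*c,R],loss='soft_l1',f_scale=.003)
        zf=np.median(P[np.hypot(*(P[:,:2]-f.x[:2]).T)<R*.3][:,2])
        print(name,n,len(T),f.x.round(4),'ztop',round(zt,4),'floor',zf.round(4),'rms',np.sqrt(np.mean(f.fun**2)).round(4))
```

```text
large scene 657 [0.5976 0.1127 0.0978] ztop 0.1026 floor 0.0554 rms 0.0052
large side 1471 [0.594  0.1142 0.0979] ztop 0.1037 floor 0.057 rms 0.0043
med scene 324 [ 0.4587 -0.0825  0.066 ] ztop 0.0667 floor 0.0172 rms 0.0025
med side 604 [ 0.4556 -0.0812  0.0662] ztop 0.0679 floor 0.0188 rms 0.0023
small scene 124 [ 0.4537 -0.2896  0.032 ] ztop 0.0697 floor 0.0183 rms 0.0023
small side 190 [ 0.4511 -0.2887  0.0324] ztop 0.0699 floor nan rms 0.0025
lookA scene 146 [ 0.5485 -0.5389  0.032 ] ztop 0.0577 floor 0.0076 rms 0.0024
lookA side 129 [ 0.5455 -0.5387  0.0326] ztop 0.0584 floor nan rms 0.0026
lookB scene 116 [ 0.4096 -0.5772  0.0321] ztop 0.058 floor nan rms 0.0023
lookB side 125 [ 0.4071 -0.577   0.0325] ztop 0.0582 floor nan rms 0.0024
bowl scene 262 [ 0.6779 -0.156   0.0567] ztop 0.0602 floor 0.0154 rms 0.0017
bowl side 330 [ 0.675  -0.1557  0.0569] ztop 0.0617 floor 0.0172 rms 0.0019
  return _methods._mean(a, axis=axis, dtype=dtype,
  ret = ret.dtype.type(ret / rcount)
```

View pics/crop_small.png

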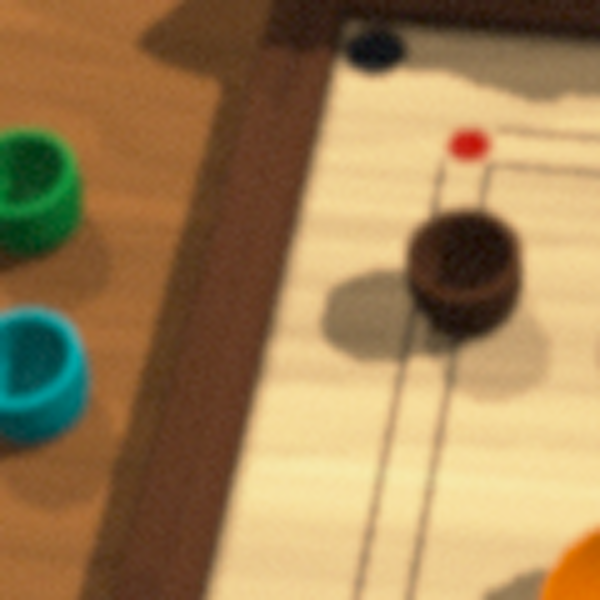

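Three things match the small-cover class: scene (224,171) dark wood, (136,191) turquoise and (134,155) green. The crop confirms that the dark one on the carrom board is meant. The medium cover is at (292,182), the large one at (364,213) and the bowl at (258,241). Next I'll find the jar and spoon holder extents.

Run:
```python
from h import *
c=robot.camera('wrist');print(c['tool_from_camera'].round(3))
for n in ['scene','side']:
    P=np.load(n+'0.npy').reshape(-1,3);P=P[np.isfinite(P[:,0])]
    Q=P[(P[:,2]>.115)&(P[:,0]>.4)&(P[:,0]<.95)&(abs(P[:,1])<.45)]
    print(n,len(Q),Q.min(0).round(3),Q.max(0).round(3))
    k=cv2.kmeans(Q[:,:2].astype(np.float32),2,None,(3,50,1e-4),5,2)
    for i in (0,1):
        q=Q[k[1][:,0]==i]; print(q.min(0).round(3),q.max(0).round(3),np.median(q,0).round(3))
```

```text
[[ 0.    -0.965 -0.261  0.071]
 [ 1.    -0.     0.001  0.   ]
 [-0.001 -0.261  0.965 -0.163]
 [ 0.     0.     0.     1.   ]]
scene 1387 [0.628 0.173 0.115] [0.784 0.312 0.203]
[0.628 0.252 0.115] [0.686 0.312 0.203] [0.659 0.283 0.145]
[0.719 0.173 0.115] [0.784 0.24  0.163] [0.759 0.202 0.156]
side 3883 [0.625 0.178 0.115] [0.779 0.312 0.205]
[0.712 0.178 0.115] [0.779 0.243 0.163] [0.739 0.221 0.156]
[0.625 0.252 0.115] [0.685 0.312 0.205] [0.649 0.291 0.146]
```

View pics/wrist0.png

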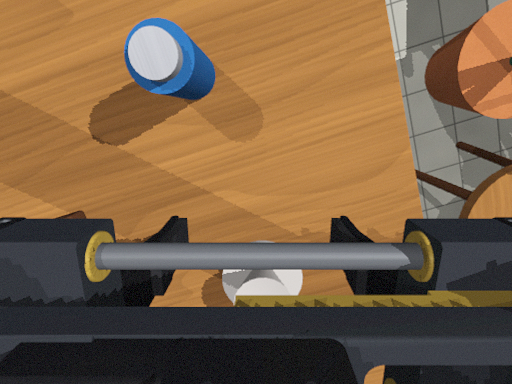

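move_arm(rows=[33, -37, 0, 0, 0, 0.038, 0.5, 33, -37, 0, 0, 0, 0.038, 0.5, 33, -37, 0, 0, 0, 0.038, 0.5, 33, -37, 0, 0, 0, 0.038, 0.5, 33, -37, 0, 0, 0, 0.038, 0.5, 33, -37, 0, 0, 0, 0.038, 0.5, 33, -37, 0, 0, 0, 0.038, 0.5, 33, -37, 0, 0, 0, 0.038, 0.5, 0, -45, 0, 0, 0, 0, 0.5, 0, -45, 0, 0, 0, 0, 0.5, 0, -45, 0, 0, 0, 0, 0.5, 0, -45, 0, 0, 0, 0, 0.5], grip_force=40)

```text
time: 2.0
position: [0.4509, 0.1186, 0.2228]
tool_rot: [-0.0, 1.0, -0.0, 0.0]
ft_force: [0.2, -0.7, 0.1]
grip_width: 0.0438
```

move_arm(rows=[1, -45, 0, 0, 0, 0, 0.5, 1, -45, 0, 0, 0, 0, 0.5, 1, -45, 0, 0, 0, 0, 0.5, 1, -45, 0, 0, 0, 0, 0.5, 1, -45, 0, 0, 0, 0, 0.5, 1, -42, 0, 0, 0, 0, 0.5, 0, 0, -40, 0, 0, 0, 0.5, 0, 0, -30, 0, 0, 0, 0.5, 0, 0, 0, 0, 0, 0, 0.5])

```text
time: 2.9
position: [0.4543, -0.1458, 0.1497]
tool_rot: [0.001, 1.0, 0.002, -0.004]
ft_force: [-0.2, 1.0, -0.1]
grip_width: 0.0434
```

Run:
```python
from h import *
for n in ['wrist','side']:
    c=snap(n,n+'1.png')
o=c['o'];print(o['position'],o['grip_width'],Rn.from_quat(o['tool_rot']).as_matrix().round(3),o['q'])
```

```text
[ 0.455721   -0.14617352  0.15141301] 0.04355512816927698 [[-1.     0.    -0.004]
 [ 0.     1.     0.002]
 [ 0.004  0.002 -1.   ]] [-5.44460462e-01  4.46021405e-01  1.86207980e+00  2.59349171e-05
  8.37985689e-01 -2.11495165e+00]
```

View pics/wrist1.png

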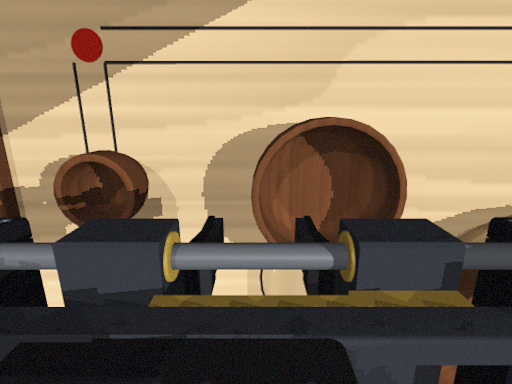

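View pics/side1.png

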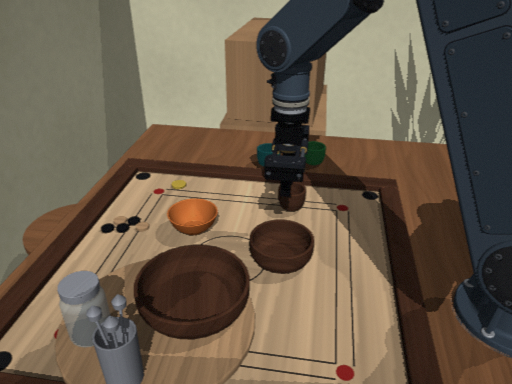

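Wrist view: the medium cover's left rim is at about (252,190), between the fingers (columns 215 to 300). The small cover is at (100,190). I'll refine both centres from the wrist depth.

```bash
cat >> h.py <<'E'
from scipy.optimize import least_squares
def fit(W,c,R,zr,tol=.004):
    P=W.reshape(-1,3);P=P[np.isfinite(P[:,0])]
    d=np.hypot(*(P[:,:2]-c).T); T=P[(abs(d-R+.0035)<.02)&(abs(P[:,2]-zr)<tol)]
    f=least_squares(lambda p:np.maximum(0,np.hypot(T[:,0]-p[0],T[:,1]-p[1])-R)+np.maximum(0,R-.007-np.hypot(T[:,0]-p[0],T[:,1]-p[1])),c,loss='soft_l1',f_scale=.002)
    return f.x.round(4),len(T),np.median(T[:,2]).round(4),np.mean(abs(f.fun)).round(5)
E
python3 - <<'E'
from h import *
W={'scene':np.load('scene0.npy'),'side':np.load('side0.npy')}
W['wrist']=cloud(snap('wrist','w2.png'))
for n in W:
  for nm,c,R,z in [('L',(.596,.113),.102,.103),('M',(.457,-.082),.07,.0675),('S',(.4525,-.289),.036,.0695)]:
    try: print(n,nm,fit(W[n],c,R,z))
    except Exception as e: print(n,nm,e)
E
```

```text
scene L (array([0.5969, 0.113 ]), 547, np.float64(0.1018), np.float64(0.00012))
scene M (array([ 0.4583, -0.0827]), 249, np.float64(0.066), np.float64(9e-05))
scene S (array([ 0.4545, -0.2897]), 121, np.float64(0.0681), np.float64(0.0001))
side L (array([0.5944, 0.1129]), 1345, np.float64(0.1033), np.float64(7e-05))
side M (array([ 0.4558, -0.082 ]), 528, np.float64(0.0671), np.float64(8e-05))
side S (array([ 0.4515, -0.2898]), 173, np.float64(0.0689), np.float64(0.00016))
wrist L (array([0.59  , 0.1154]), 177, np.float64(0.1036), np.float64(1e-05))
wrist M (array([ 0.4565, -0.0828]), 2801, np.float64(0.0687), np.float64(2e-05))
wrist S (array([ 0.4521, -0.2898]), 1851, np.float64(0.0704), np.float64(2e-05))
```

move_arm(rows=[1, -3, -20, 0, 0, 0, 0.5, 0, 0, -30, 0, 0, 0, 0.5, 0, 0, -24, 0, 0, 0, 0.5, 0, 0, -15, 0, 0, 0, 0.5, 0, 0, -15, 0, 0, 0, 0.5, 0, 0, 0, 0, 0, 0, 0.5, 0, 0, 0, 0, 0, 0, 1, 0, 0, 0, 0, 0, 0, 1, 0, 0, 0, 0, 0, 0, 1, 0, 0, 0, 0, 0, 0, 1, 0, 0, 0, 0, 0, 0, 1, 0, 0, 0, 0, 0, 0, 1], grip_force=40)

```text
time: 4.25
position: [0.4579, -0.1495, 0.0488]
tool_rot: [0.0, 1.0, 0.0, 0.0]
ft_force: [-0.3, 2.1, 2.9]
grip_width: 0.0071
```

move_arm(rows=[0, 0, 0, 0, 0, 0, 1, 0, 0, 10, 0, 0, 0, 1, 0, 0, 15, 0, 0, 0, 1, 0, 0, 25, 0, 0, 0, 1, 0, 0, 35, 0, 0, 0, 1, 0, 0, 35, 0, 0, 0, 1, 0, 0, 20, 0, 0, 0, 1, 0, 0, 0, 0, 0, 0, 1])

```text
time: 5.05
position: [0.4596, -0.1507, 0.1915]
tool_rot: [-0.0, 1.0, -0.002, 0.003]
ft_force: [1.0, 0.5, -3.2]
grip_width: 0.0064
```

Run:
```python
from h import *
for n in ['wrist','side']:
    c=snap(n,n+'3.png')
    if n=='wrist': print(fit(cloud(c),(.457,-.0825),.07,.068+.14,.012))
o=c['o'];print(o['position'],o['grip_width'],o['ft_force'])
```

```text
(array([ 0.4579, -0.0857]), 9251, np.float64(0.2099), np.float64(0.00029))
[ 0.45842512 -0.15008406  0.18970491] 0.006609037621107919 [-0.16494141  0.1713389  -1.79439385]
```

View pics/wrist3.png

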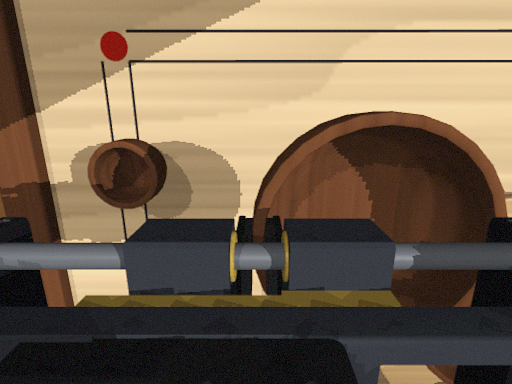

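View pics/side3.png

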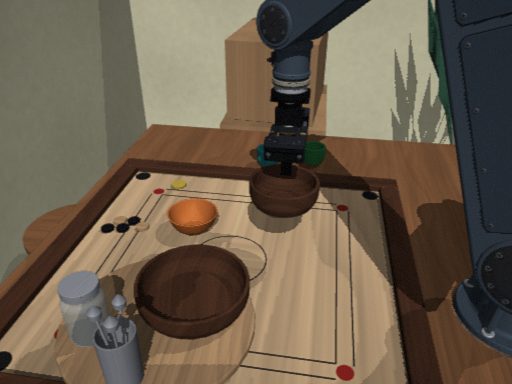

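The medium cover is gripped and lifted, and it looks level. Carrying it over the large one.

move_arm(rows=[12, 16, 0, 0, 0, 0, 1, 23, 33, 0, 0, 0, 0, 1, 23, 33, 0, 0, 0, 0, 1, 23, 33, 0, 0, 0, 0, 1, 23, 33, 0, 0, 0, 0, 1, 18, 27, 0, 0, 0, 0, 1, 10, 14, 0, 0, 0, 0, 1, 5, 8, 0, 0, 0, 0, 1, 0, 0, 0, 0, 0, 0, 1, 0, 0, 0, 0, 0, 0, 1])

```text
time: 6.15
position: [0.5938, 0.0463, 0.1879]
tool_rot: [0.0, 1.0, -0.0, -0.001]
ft_force: [0.5, -0.6, -1.4]
grip_width: 0.0069
```

Run:
```python
from h import *
for n in ['wrist','scene','side']:
    c=snap(n,n+'4.png');W=cloud(c);o=c['o'];p=o['position']
    m=(p[0],p[1]+.0655)
    r=fit(W,m,.07,p[2]+.02,.012);print(n,r,p.round(4))
    P=W.reshape(-1,3);P=P[np.isfinite(P[:,0])];d=np.hypot(*(P[:,:2]-r[0]).T);T=P[(d>.062)&(d<.071)&(abs(P[:,2]-r[2])<.01)]
    A=np.c_[T[:,:2]-r[0],np.ones(len(T))];print('slope',np.linalg.lstsq(A,T[:,2],rcond=None)[0].round(4))
    if n!='wrist':print(fit(W,(.5957,.113),.102,.103))
print(o['ft_force'],o['grip_width'])
```

```text
wrist (array([0.5923, 0.1114]), 8514, np.float64(0.2071), np.float64(0.00032)) [0.5938 0.0463 0.1879]
slope [-0.0262 -0.0205  0.2051]
scene (array([0.5937, 0.112 ]), 454, np.float64(0.2039), np.float64(0.00063)) [0.5939 0.0461 0.1882]
slope [-0.0013  0.0038  0.2027]
(array([0.5962, 0.1129]), 380, np.float64(0.1021), np.float64(6e-05))
side (array([0.5914, 0.1144]), 1327, np.float64(0.205), np.float64(0.00044)) [0.5941 0.0461 0.1884]
slope [-0.0017  0.0012  0.203 ]
(array([0.5947, 0.1123]), 1011, np.float64(0.1034), np.float64(5e-05))
[ 0.16724671 -0.53202721 -1.71096706] 0.006790082072628649
```

View pics/side4.png

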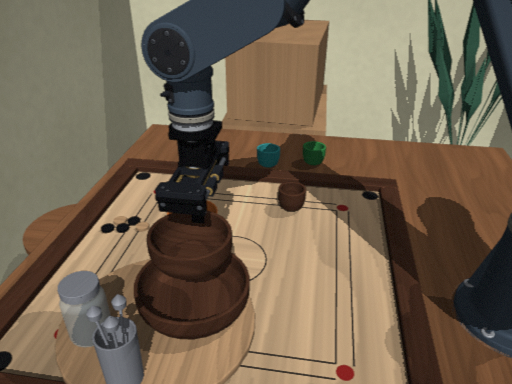

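View pics/scene4.png

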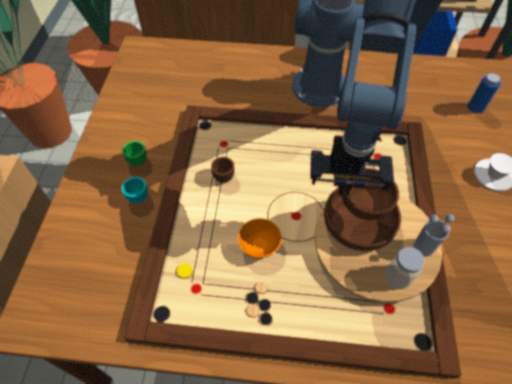

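Held level over the large cover, centred to within 3 mm. Lowering it.

move_arm(rows=[2, 1, -15, 0, 0, 0, 1, 0, 0, -25, 0, 0, 0, 1, 0, 0, -20, 0, 0, 0, 1, 0, 0, -12, 0, 0, 0, 1, 0, 0, -8, 0, 0, 0, 1, 0, 0, -5, 0, 0, 0, 1, 0, 0, -3, 0, 0, 0, 1, 0, 0, 0, 0, 0, 0, 1])

```text
time: 7.1
position: [0.5972, 0.0483, 0.1007]
tool_rot: [-0.0, 1.0, -0.0, 0.0]
ft_force: [0.1, -0.4, -2.1]
grip_width: 0.0068
```

move_arm(rows=[0, 0, -2, 0, 0, 0, 1, 0, 0, -2, 0, 0, 0, 1, 0, 0, 0, 0, 0, 0, 1])

```text
time: 7.4
position: [0.5969, 0.0484, 0.0967]
tool_rot: [-0.0, 1.0, -0.0, 0.0]
ft_force: [-0.7, -0.8, -1.8]
grip_width: 0.0065
```

move_arm(rows=[0, 0, -2, 0, 0, 0, 1, 0, 0, 0, 0, 0, 0, 1])

```text
time: 7.6
position: [0.5968, 0.0484, 0.0944]
tool_rot: [-0.0, 1.0, 0.0, -0.0]
ft_force: [0.7, -0.4, -2.0]
grip_width: 0.0066
```

move_arm(rows=[0, 0, -2, 0, 0, 0, 1, 0, 0, 0, 0, 0, 0, 1])

```text
time: 7.8
position: [0.5973, 0.0482, 0.0939]
tool_rot: [-0.0, 1.0, -0.0, 0.0]
ft_force: [-2.2, -0.5, 5.5]
grip_width: 0.0066
```

Contact reached: the force went from −2 to +5.5 N at the expected height. I'll open to 22 mm and rise.

move_arm(rows=[0, 0, 0, 0, 0, 0, 0.77, 0, 0, 0, 0, 0, 0, 0.77, 0, 0, 0, 0, 0, 0, 0.77, 0, 0, 0, 0, 0, 0, 0.77, 0, 0, 10, 0, 0, 0, 0.77, 0, 0, 15, 0, 0, 0, 0.77, 0, 0, 30, 0, 0, 0, 0.77, 0, 0, 40, 0, 0, 0, 0.77, -10, -30, 10, 0, 0, 0, 0.7, -20, -40, 0, 0, 0, 0, 0.7, -20, -40, 0, 0, 0, 0, 0.7, -15, -45, 0, 0, 0, 0, 0.7])

```text
time: 9.0
position: [0.5307, -0.1071, 0.1985]
tool_rot: [-0.001, 1.0, -0.0, 0.0]
ft_force: [1.2, -1.2, 0.5]
grip_width: 0.0257
```

move_arm(rows=[-20, -45, 0, 0, 0, 0, 0.7, -20, -45, 0, 0, 0, 0, 0.7, -20, -45, 0, 0, 0, 0, 0.7, -15, -45, 0, 0, 0, 0, 0.7, -5, -30, -10, 0, 0, 0, 0.7, 0, -5, -20, 0, 0, 0, 0.7, 0, 0, 0, 0, 0, 0, 0.7])

```text
time: 9.7
position: [0.4504, -0.3221, 0.1661]
tool_rot: [0.001, 1.0, 0.001, -0.001]
ft_force: [-0.6, 0.6, 0.8]
grip_width: 0.0261
```

Run:
```python
from h import *
for n in ['wrist','scene','side']:
    c=snap(n,n+'5.png');W=cloud(c);o=c['o']
    if n=='wrist': print('S',fit(W,(.452,-.2895),.036,.07)); continue
    for nm,cc,R,z in [('L',(.5957,.113),.102,.103),('M',(.5957,.113),.07,.112)]: print(n,nm,fit(W,cc,R,z))
print(o['position'],o['grip_width'],o['ft_force'])
```

```text
S (array([ 0.4521, -0.2906]), 1497, np.float64(0.0707), np.float64(1e-05))
scene L (array([0.5968, 0.1128]), 539, np.float64(0.1017), np.float64(0.0001))
scene M (array([0.5969, 0.1138]), 358, np.float64(0.1109), np.float64(7e-05))
side L (array([0.5945, 0.1129]), 1333, np.float64(0.1034), np.float64(7e-05))
side M (array([0.5945, 0.1141]), 905, np.float64(0.1123), np.float64(5e-05))
[ 0.45164826 -0.32107069  0.16772049] 0.025891109443371394 [ 1.48130251 -0.75762903 -0.35116734]
```

View pics/side5.png

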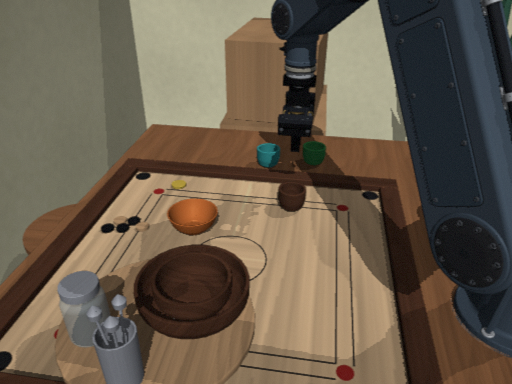

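View pics/wrist5.png

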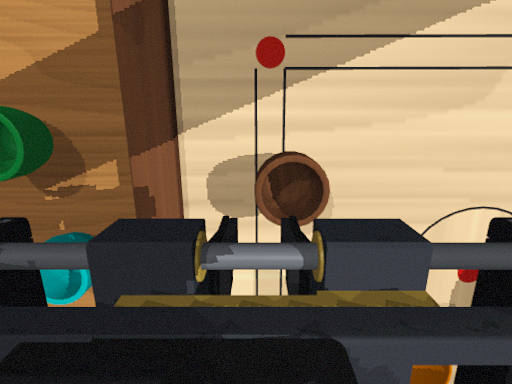

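The medium cover is seated 1 mm off axis, with its rim 9 mm above the large one's as expected. The small dark cover is in the wrist view at (292,190), with the fingers straddling its left rim. Going down on it.

move_arm(rows=[0, -1.5, -30, 0, 0, 0, 0.7, 0, 0, -30, 0, 0, 0, 0.7, 0, 0, -20, 0, 0, 0, 0.7, 0, 0, -15, 0, 0, 0, 0.7, 0, 0, -12, 0, 0, 0, 0.7, 0, 0, -10, 0, 0, 0, 0.7, 0, 0, 0, 0, 0, 0, 0.7, 0, 0, 0, 0, 0, 0, 1, 0, 0, 0, 0, 0, 0, 1, 0, 0, 0, 0, 0, 0, 1, 0, 0, 0, 0, 0, 0, 1], grip_force=30)

```text
time: 10.95
position: [0.4522, -0.3234, 0.0513]
tool_rot: [-0.0, 1.0, -0.0, 0.0]
ft_force: [-0.1, -0.1, 2.4]
grip_width: 0.008
```

move_arm(rows=[0, 0, 0, 0, 0, 0, 1, 0, 0, 10, 0, 0, 0, 1, 0, 0, 20, 0, 0, 0, 1, 0, 0, 30, 0, 0, 0, 1, 0, 0, 40, 0, 0, 0, 1, 0, 0, 40, 0, 0, 0, 1, 0, 0, 10, 0, 0, 0, 1, 0, 0, 0, 0, 0, 0, 1])

```text
time: 11.75
position: [0.4527, -0.3239, 0.2026]
tool_rot: [-0.0, 1.0, -0.002, 0.002]
ft_force: [0.4, 0.2, -1.0]
grip_width: 0.0085
```

Run:
```python
from h import *
for n in ['wrist','scene','side']:
    c=snap(n,n+'6.png');W=cloud(c);o=c['o'];p=o['position']
    r=fit(W,(p[0],p[1]+.0325),.036,p[2]+.02,.01);print(n,r,(r[0]-p[:2]).round(4))
print(o['position'],o['grip_width'],o['ft_force'])
```

```text
wrist (array([ 0.4532, -0.2925]), 2904, np.float64(0.2217), np.float64(0.00083)) [0.0005 0.0314]
scene (array([ 0.4529, -0.2911]), 194, np.float64(0.2169), np.float64(0.00116)) [0.0012 0.0318]
side (array([ 0.4502, -0.2838]), 301, np.float64(0.2163), np.float64(0.0012)) [-0.0009  0.0385]
[ 0.45109106 -0.32229049  0.19952737] 0.00807607782318795 [-0.38227134 -0.24032165 -1.08798582]
```

View pics/side6.png

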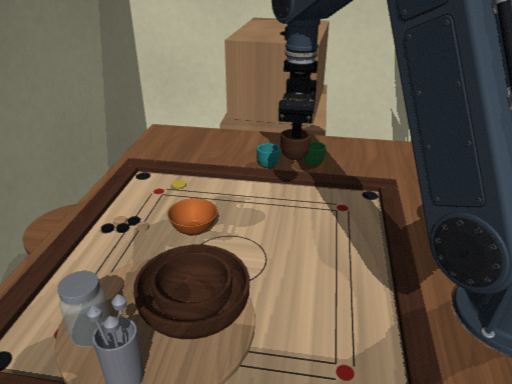

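View pics/wrist6.png

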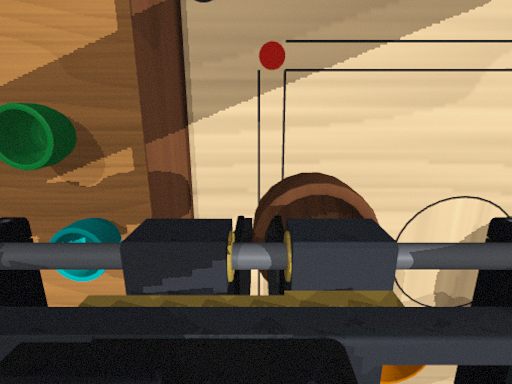

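The small cover is held (opening 8 mm). Carrying it to the stack.

move_arm(rows=[8, 24, 0, 0, 0, 0, 1, 16, 44, 0, 0, 0, 0, 1, 16, 46, 0, 0, 0, 0, 1, 16, 46, 0, 0, 0, 0, 1, 16, 46, 0, 0, 0, 0, 1, 16, 46, 0, 0, 0, 0, 1, 16, 46, 0, 0, 0, 0, 1, 16, 44, 0, 0, 0, 0, 1, 14, 38, 0, 0, 0, 0, 1, 10, 24, 0, 0, 0, 0, 1, 0, 0, 0, 0, 0, 0, 1, 0, 0, 0, 0, 0, 0, 1])

```text
time: 13.1
position: [0.5945, 0.0812, 0.1983]
tool_rot: [-0.001, 1.0, -0.0, -0.002]
ft_force: [0.1, 0.4, -1.1]
grip_width: 0.008
```

Run:
```python
from h import *
for n in ['wrist','scene','side']:
    c=snap(n,n+'7.png');W=cloud(c);o=c['o'];p=o['position']
    r=fit(W,(p[0],p[1]+.0325),.036,p[2]+.02,.008);print(n,r,(r[0]-p[:2]).round(4))
    if n!='wrist': print('M',fit(W,(.5957,.114),.07,.112))
print(o['position'],o['grip_width'],o['ft_force'])
```

```text
wrist (array([0.5951, 0.1125]), 2712, np.float64(0.2177), np.float64(0.0007)) [0.0006 0.0313]
scene (array([0.595 , 0.1126]), 168, np.float64(0.2151), np.float64(0.00098)) [0.0004 0.0322]
M (array([0.5966, 0.1138]), 284, np.float64(0.1111), np.float64(4e-05))
side (array([0.5931, 0.113 ]), 466, np.float64(0.2166), np.float64(0.00078)) [-0.0017  0.0331]
M (array([0.5946, 0.1137]), 765, np.float64(0.1123), np.float64(4e-05))
[0.59477624 0.07985472 0.1991581 ] 0.008019428803027261 [-0.4847729  -0.71104472 -0.59156615]
```

View pics/side7.png

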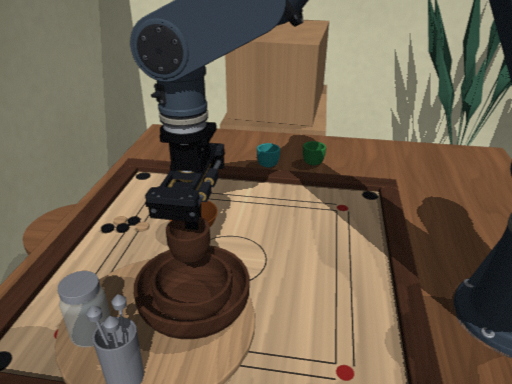

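move_arm(rows=[1, 1, -15, 0, 0, 0, 1, 0, 0, -25, 0, 0, 0, 1, 0, 0, -22, 0, 0, 0, 1, 0, 0, -14, 0, 0, 0, 1, 0, 0, -9, 0, 0, 0, 1, 0, 0, -4, 0, 0, 0, 1, 0, 0, -2, 0, 0, 0, 1, 0, 0, 0, 0, 0, 0, 1])

```text
time: 14.05
position: [0.5974, 0.0818, 0.11]
tool_rot: [-0.0, 1.0, -0.0, 0.001]
ft_force: [0.2, -0.7, -0.6]
grip_width: 0.0082
```

move_arm(rows=[0, 0, -2, 0, 0, 0, 1, 0, 0, 0, 0, 0, 0, 1])

```text
time: 14.25
position: [0.5972, 0.082, 0.108]
tool_rot: [-0.0, 1.0, -0.0, 0.0]
ft_force: [-0.7, -0.0, -0.7]
grip_width: 0.008
```

move_arm(rows=[0, 0, -2, 0, 0, 0, 1, 0, 0, 0, 0, 0, 0, 1])

```text
time: 14.45
position: [0.5968, 0.0819, 0.1055]
tool_rot: [-0.0, 1.0, -0.0, -0.0]
ft_force: [0.8, -0.4, -0.6]
grip_width: 0.008
```

move_arm(rows=[0, 0, -2, 0, 0, 0, 1, 0, 0, 0, 0, 0, 0, 1])

```text
time: 14.65
position: [0.597, 0.0818, 0.1035]
tool_rot: [-0.0, 1.0, -0.0, 0.0]
ft_force: [-0.2, -0.3, -0.4]
grip_width: 0.0084
```

move_arm(rows=[0, 0, -2, 0, 0, 0, 1, 0, 0, 0, 0, 0, 0, 1])

```text
time: 14.85
position: [0.5973, 0.0814, 0.1031]
tool_rot: [-0.0, 1.0, -0.0, 0.0]
ft_force: [-1.6, -1.1, 9.3]
grip_width: 0.0082
```

Contact at the expected height. I'll release and rise.

move_arm(rows=[0, 0, 0, 0, 0, 0, 0.75, 0, 0, 0, 0, 0, 0, 0.75, 0, 0, 0, 0, 0, 0, 0.75, 0, 0, 0, 0, 0, 0, 0.75, 0, 0, 10, 0, 0, 0, 0.75, 0, 0, 15, 0, 0, 0, 0.75, 0, 0, 30, 0, 0, 0, 0.75, 0, 0, 40, 0, 0, 0, 0.75, -10, -30, 10, 0, 0, 0, 0.75, -20, -40, 0, 0, 0, 0, 0.75, -20, -40, 0, 0, 0, 0, 0.75, -20, -40, 0, 0, 0, 0, 0.75])

```text
time: 16.05
position: [0.5263, -0.0692, 0.2075]
tool_rot: [-0.001, 1.0, -0.0, 0.001]
ft_force: [-0.4, -1.0, 0.8]
grip_width: 0.0217
```

move_arm(rows=[-10, -30, 0, 0, 0, 0, 0.75, 0, 0, 0, 0, 0, 0, 0.75, 0, 0, 0, 0, 0, 0, 0.75])

```text
time: 16.35
position: [0.517, -0.0986, 0.2071]
tool_rot: [0.001, 1.0, 0.0, 0.0]
ft_force: [-0.4, -0.2, -0.2]
grip_width: 0.0217
```

Run:
```python
from h import *
for n in ['scene','side']:
    c=snap(n,n+'8.png');W=cloud(c)
    for nm,cc,R,z in [('L',(.5957,.113),.102,.103),('M',(.5957,.113),.07,.112),('S',(.5957,.113),.036,.121),('bowl',(.676,-.156),.06,.061)]:
        r=fit(W,cc,R,z);P=W.reshape(-1,3);P=P[np.isfinite(P[:,0])];d=np.hypot(*(P[:,:2]-r[0]).T);T=P[(d>R-.008)&(d<R+.001)&(abs(P[:,2]-r[2])<.005)]
        A=np.c_[T[:,:2]-r[0],np.ones(len(T))];print(n,nm,r,'slope',np.linalg.lstsq(A,T[:,2],rcond=None)[0].round(3)[:2])
im=cv2.imread('pics/side8.png')[220:350,110:280];cv2.imwrite('pics/crop8.png',cv2.resize(im,None,fx=4,fy=4,interpolation=cv2.INTER_CUBIC))
print(robot.get_obs()['position'],robot.get_obs()['time'])
```

```text
scene L (array([0.5968, 0.1127]), 538, np.float64(0.1018), np.float64(0.00011)) slope [ 0.001 -0.   ]
scene M (array([0.5968, 0.1137]), 362, np.float64(0.1109), np.float64(5e-05)) slope [-0.002  0.   ]
scene S (array([0.5986, 0.1139]), 170, np.float64(0.12), np.float64(4e-05)) slope [-0.001 -0.01 ]
scene bowl (array([ 0.6771, -0.1556]), 209, np.float64(0.0598), np.float64(1e-05)) slope [0.009 0.003]
side L (array([0.5945, 0.1128]), 1350, np.float64(0.1033), np.float64(6e-05)) slope [0.001 0.001]
side M (array([0.5946, 0.1139]), 906, np.float64(0.1123), np.float64(5e-05)) slope [0.001 0.002]
side S (array([0.5958, 0.114 ]), 438, np.float64(0.1213), np.float64(4e-05)) slope [ 0.    -0.001]
side bowl (array([ 0.6751, -0.1566]), 286, np.float64(0.0608), np.float64(6e-05)) slope [-0.002  0.005]
[ 0.51728157 -0.09738834  0.20685425] 16.45
```

View pics/crop8.png

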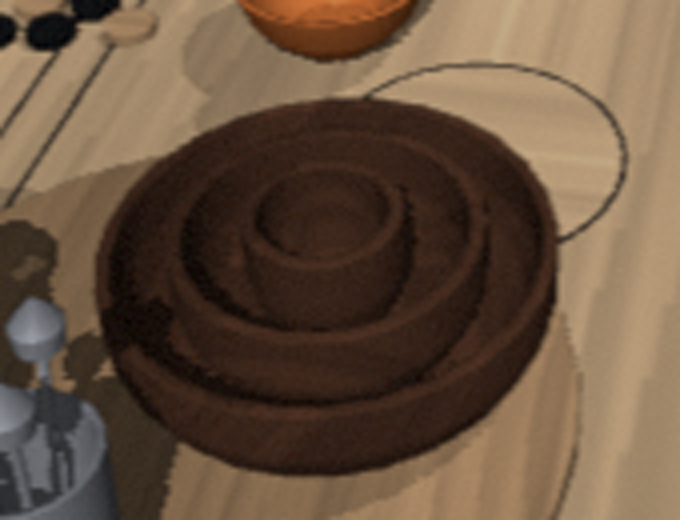

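View pics/scene8.png

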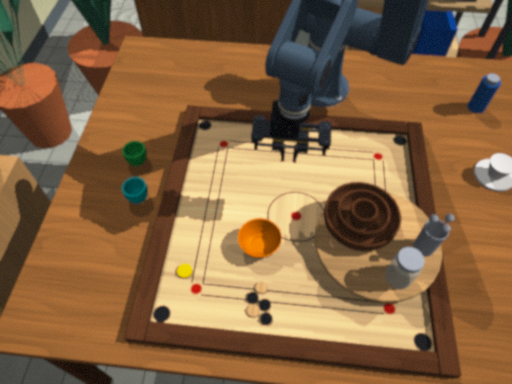

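The pictures show all three covers nested concentrically at scene (362,215). The bowl is still at (259,238) and the arm is clear.

```bash
python3 -c "
from rig import robot
print(robot.hand_in())"
```

```text
the job is handed in; nothing more can be done
None
```

The three covers are nested upside down on the lazy susan, and I handed the job in at about 16.5 s of the 69 s allowed. I pinched the medium cover at its rim and set it in the large one. Then I did the same with the small dark-wood cover, leaving the green and turquoise look-alikes alone. I lowered each cover until the wrist force showed contact.

The last checks, from the scene and side cameras:
- **Centring:** the axes are within about 2 mm of one another.
- **Seating:** the rims are at 0.102, 0.112 and 0.121 m. That puts the centre points about 8 mm apart, inside the 0 to 16 mm allowed.
- **Tilt:** every rim slopes by 0.01 rad or less.
- **Orange bowl:** it is within 1 mm of where it started.
- **Arm:** it stands clear of the stack, about 0.2 m away.

No check failed. The two cameras differ by a steady 2 mm or so, which is the stated calibration error. I did not measure the covers' speeds directly, but the medium cover's fitted position stayed the same to within 1 mm across its pictures.

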